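Shim the seized foot of a rocking precision balance

ROBOT

A 7-joint arm with a two-finger parallel gripper is mounted at the origin on the work surface; the furniture and walls round the work are solid. World frame = base frame: x ahead of the robot, y to its left, z up, the work surface at z = 0. Lengths are in m, angles in rad, forces in N, time in s.
With the tool pointing down it reaches from about 0.425 to 0.925 m from the base axis. Payload 6.8 kg.
Tool frame: the origin (TCP) lies at the very end of the fingers, on their centre line; the grasp point (between the pads) lies 19 mm behind it; z points along the fingers, y is the line along which they close (so a half turn about z gives the same grasp; the last joint's range is limited). The gripper opens to 85 mm and grips with 20 to 120 N. Pads are 22 mm wide; open, the fingers measure 114 mm over their backs; the gripper's body (76 mm by 85 mm) begins 54 mm behind the grasp point. The pads swing forward as they close: fully open they stand 13 mm farther back than shut.
Start: joints at [-1.247, 0.477, 0.022, 1.555, -0.011, 1.109, -0.083], TCP at [0.282, 0.613, 0.231] pointing down, gripper open.
Joint ranges: [-2.96, 2.96], [-0.34, 2.1], [-1.41, 1.46], [0.24, 2.44], [-1.37, 4.51], [0.17, 1.92], [-2.96, 2.96]. Speed limits (rad/s): [2.39, 2.39, 3.14, 3.14, 3.14, 3.14, 3.14].

INTERFACE

Orientations are given as a unit quaternion [w, x, y, z].
In Python, from station import bot gives the robot as it stands. The module is installed in compiled form; this text tells all that it offers.
- The arm moves only by the shell command python3 -m jog 'ROWS' [OPENING] [FORCE]. ROWS is JSON, a list of rows, each a list of 4 numbers: the shift along the tool's x, y, z in cm, then the turn about the tool's z in rad. In form: [[x, y, z, spin], ...]. A call has 1 to 20 rows; each row is the pose to reach, as a shift and turn from the pose commanded when the call began, along the tool's axes at that moment; what a row does not reach only later rows make up. A row lasts 1/12 s, in which the tool goes at most 41.7 mm and 7.16 degrees, less where a joint would pass 70% of its speed; a pose out of reach is approached as far as the arm can. A call with a gripper value outside its range is refused whole. OPENING is the closure, from -1 (fully open) to 1 (shut), set as the call begins (- or left out, the last holds). The fingers move at their own pace and stop on an object; FORCE is the grip in N (left out, the last holds). Time passes only in rows, so rows that repeat a pose let the fingers close. It gives the time, the measured TCP pose, the force, the opening and the grip force at its end, in the units of the state.
- bot.get_obs(): the state, without advancing time (a new reading comes with each control period).
- bot.read_camera(name): name is "scene" or "side" or "wrist"; returns a dict with "pixels" (384x512x3 uint8, red, green, blue), "depth" (384x512 float32, m along the optical axis (not along the pixel's ray), 0 where there is no reading), "fovy" (degrees; the focal length in pixels is half the picture's height over the tangent of half this angle, whatever the lens; pixels are square), "cx", "cy" (the principal point, pixels), "distortion" ([k1, k2, p1, p2, k3] as OpenCV has them; the pictures are not rectified), "pose" (4x4, takes a point from camera to world coordinates). Camera axes: x right, y down, z forward; pixel columns grow to the right and rows downward; lengths in m; the calibration is good to about 2 mm. A picture is of the moment at which its call begins.
- bot.hand_in(): hands the job in; it is judged then, once.
The state is a dict: "t": time; "q": joint angles; "joint_vel": joint speeds; "joint_torque": joint torques, N m; "eef_pos": TCP position; "tool_rot": TCP orientation; "contact_force": force on the tool from outside, world axes, zero at the start; "torque": the same for the moment, N m; "gripper_width": opening from 0.0 (shut) to 1.0 (fully open); "grasp_force": force on a finger pad.
Only numpy, scipy, OpenCV 4.12 (cv2) and the standard library are available. Lean on these libraries where they do the work, as an engineer would, in place of code of your own. Each camera call takes 0.05 s, during which the arm holds its last target. There are 200 camera calls.

TASK

The precision balance rocks, because its near left levelling foot (the brass one) has seized too short and it leans onto that corner. Push the yellow wedge along the bench, thin end first, under that foot just until the balance stands level with its three rubber feet all down on the bench, then press with the fingertips on the top of its far right corner, diagonally opposite, to prove that it no longer rocks, and take the hand away. Only push and press: lift neither the wedge nor the balance, do not shove the balance out of its place, and leave the vial, the jar and the tweezers as they are.

Things in the scene. Friction and masses are not known exactly. Their poses are not given: they have to be found in the camera images.
- balance: White and grey laboratory balance with a round steel pan, about 2 kg, loose on four feet; housing 200 (x) x 170 (y) mm, underside 20 mm, flat top 57 mm and pan 67 mm above the soles of its rubber feet. Origin: middle of the four feet, level with the rubber soles. +x to its rear (away from the robot), +y to its left, z up. At the start it leans onto its near left corner.
- short_foot (a point): Lowest point of the brass foot at the near left corner (balance frame x -76, y +62 mm): a domed pad 23 mm across, rounded at its rim so that the wedge's tip rides under it. It ends 5 to 9 mm (different each time, does not change during a run) above the plane of the other three soles.
- foot_far_right (a point): Sole of the far right rubber foot (balance frame x +76, y -62 mm); at height 0 when it stands on the bench, 5 to 9 mm in the air at the start. It sinks 1 mm for each millimetre that the wedge raises the short foot. Until then a press of some 5 N on this corner rocks the balance over.
- foot_far_left (a point): Sole of the far left rubber foot (x +76, y +62 mm); stands on the bench at the start. If the wedge is driven in too far, it shoves the balance along or lifts this foot or the near right one.
- foot_near_right (a point): Sole of the near right rubber foot (x -76, y -62 mm); stands on the bench at the start.
- press_corner (a point): Point on the flat top of the balance over the far right foot (x +76, y -62, z +57 mm in the balance frame), clear of the pan: press here, straight down.
- wedge: Yellow wedge with orange ribs across its ramp, loose, 90 g, 130 x 54 mm, flat underside; 1.5 mm thick at the tip, rising evenly to 19 mm at the upright butt (1 mm in 7.4 mm). Origin: centre of its underside; +x points to the tip (tip x +65, butt x -65 mm). It lies left of the balance, tip 25 to 55 mm short of the brass foot, up to 14 mm aside and 0.2 rad askew.
- wedge_butt (a point): Centre of the wedge's butt face, 9.5 mm above the bench: push here, over much of its 54 mm width to keep the wedge straight. Sliding it under the foot takes about 5 to 12 N; it stays where it is left.
- vial: Small amber bottle with a white cap, 32 mm across, 75 mm high, standing loose at the right of the balance; origin under its centre.
- swab_jar: Clear plastic jar, 70 mm across, 84 mm high, standing loose at the left of the balance's far half; origin under its centre.
- tweezers: Steel tweezers, 150 x 14 x 9 mm, lying loose to the far side of the wedge; origin under their centre, x along them.
There are look-alikes about, which are no part of the job. There is more than one size of the wedge; the one meant has the size given above.

How it is judged:
By the outcome, as a careful person would: the job done as asked, in the order asked, and still so for the second after the job is handed in, with the robot touching nothing.
It also fails if it takes over 64 s, if anything falls off the work surface, if the arm or the gripper's body presses on something with over 40 N, if the wrist force passes 120 N, or if a joint passes its speed limit or range.

## Working session

There is one attempt and no reset: what is moved stays moved. The work goes in short steps, Python scripts to look and compute and a shell command to move; the robot and the scene stay as the last step left them, time stands still between calls to the robot, and variables do not carry over. Pictures are saved under pics/ and viewed, at most 13 in all, crops included, and the job is handed in when it is done.

```bash
mkdir -p pics
cat > h.py <<'E'
import numpy as np, cv2
from station import bot
def K(c):
    f=c["pixels"].shape[0]/2/np.tan(np.radians(c["fovy"])/2)
    return np.array([[f,0,c["cx"]],[0,f,c["cy"]],[0,0,1.]])
def ray(c,uv):
    uv=np.array(uv,float).reshape(-1,1,2)
    n=cv2.undistortPoints(uv,K(c),np.array(c["distortion"],float)).reshape(-1,2)
    P=np.array(c["pose"]); d=np.c_[n,np.ones(len(n))]@P[:3,:3].T
    return P[:3,3],d
def onplane(c,uv,z):
    o,d=ray(c,uv); return o+d*((z-o[2])/d[:,2])[:,None]
def bydepth(c,uv):
    o,d=ray(c,uv); return np.array([o+d[i]*c["depth"][int(round(v)),int(round(u))] for i,(u,v) in enumerate(uv)])
def save(c,n): cv2.imwrite("pics/"+n,c["pixels"][:,:,::-1])
E
python3 - <<'E'
from h import *
import pickle
ims={n:bot.read_camera(n) for n in("scene","side","wrist")}
pickle.dump(ims,open("ims0.pkl","wb"))
for n,c in ims.items():print(n,np.round(c["pose"],3).tolist(),c["fovy"])
cv2.imwrite("pics/a.png",ims["scene"]["pixels"][:,:,::-1])
cv2.imwrite("pics/b.png",ims["side"]["pixels"][:,:,::-1])
cv2.imwrite("pics/w.png",ims["wrist"]["pixels"][:,:,::-1])
print(bot.get_obs())
E
```

```text
scene [[0.771, -0.347, 0.534, -0.014], [-0.637, -0.413, 0.65, -0.745], [-0.005, -0.842, -0.54, 0.573], [0.0, 0.0, 0.0, 1.0]] 55.4225304838264
side [[-1.0, -0.015, -0.019, 0.487], [0.008, 0.53, -0.848, 0.606], [0.023, -0.848, -0.53, 0.513], [0.0, 0.0, 0.0, 1.0]] 56.04100146557934
wrist [[0.418, 0.867, 0.272, 0.211], [0.908, -0.399, -0.127, 0.645], [-0.002, 0.3, -0.954, 0.373], [0.0, 0.0, 0.0, 1.0]] 66.55164911630763
{'t': 0.15, 'q': array([-1.24711797,  0.47758515,  0.02237581,  1.55613859, -0.01156179,
        1.10933268, -0.083088  ]), 'joint_vel': array([-0.00138734, -0.00196774,  0.00019752, -0.00198443, -0.00108953,
       -0.00027128, -0.00063075]), 'joint_torque': array([ 2.34587533e-03, -5.96927190e+01,  1.61001507e+00, -2.81488216e+01,
        1.26500818e-02,  6.57137891e-03, -1.24399102e-05]), 'eef_pos': array([0.28230343, 0.61266391, 0.23060265]), 'tool_rot': array([-1.18869445e-04,  2.14227131e-01,  9.76783645e-01, -6.57645731e-04]), 'contact_force': array([-0.59785191, -0.16370718,  0.23645219]), 'torque': array([ 0.02477511, -0.02138048, -0.00223131]), 'grasp_force': 0.0, 'gripper_width': 1.0003945360499986}
```

View pics/a.png

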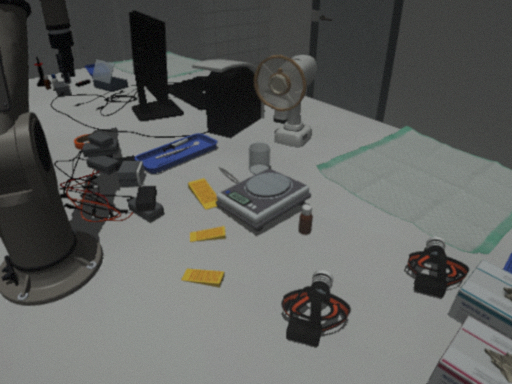

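View pics/b.png

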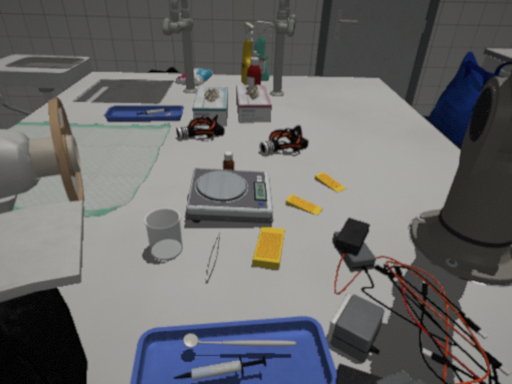

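The scene view shows the big yellow wedge at (203,193), with smaller look-alikes at (207,235) and (203,277). In the side view the big one is at (269,247), with small ones at (303,205) and (330,182). The balance is at (263,197) in scene and (230,195) in side. I choose the large wedge and will check it in a crop.

Run:
```python
from h import *
import pickle
ims=pickle.load(open("ims0.pkl","rb"))
for n in("scene","side","wrist"):
    c=ims[n];hsv=cv2.cvtColor(c["pixels"],cv2.COLOR_RGB2HSV)
    m=cv2.inRange(hsv,(12,140,90),(35,255,255))
    cs,_=cv2.findContours(m,cv2.RETR_EXTERNAL,cv2.CHAIN_APPROX_NONE)
    for k in cs:
        if cv2.contourArea(k)<60: continue
        r=cv2.minAreaRect(k); ap=cv2.approxPolyDP(k,4,True).reshape(-1,2)
        print(n,cv2.contourArea(k),np.round(r[0]),ap.tolist())
        print(np.round(bydepth(c,[r[0]]),3).tolist(),np.round(onplane(c,ap,0.0),3).tolist())
a=cv2.resize(ims["side"]["pixels"][155:285,140:345],None,fx=3.9,fy=3.9,interpolation=cv2.INTER_CUBIC)
cv2.imwrite("pics/c.png",a[:,:,::-1])
```

```text
scene 427.5 [202. 276.] [[182, 279], [218, 284], [223, 273], [187, 269]]
[[0.253, -0.249, 0.005]] [[0.216, -0.225, 0.0], [0.267, -0.285, 0.0], [0.294, -0.266, 0.0], [0.24, -0.206, 0.0]]
scene 286.5 [207. 234.] [[223, 227], [193, 232], [190, 240], [222, 237]]
[[0.337, -0.139, 0.007]] [[0.388, -0.135, 0.0], [0.319, -0.104, 0.0], [0.297, -0.126, 0.0], [0.363, -0.166, 0.0]]
scene 463.5 [204. 193.] [[189, 183], [205, 208], [216, 205], [204, 179]]
[[0.433, 0.019, 0.007]] [[0.434, 0.104, 0.0], [0.399, -0.037, 0.0], [0.43, -0.044, 0.0], [0.482, 0.095, 0.0]]
side 861.0 [268. 247.] [[261, 227], [253, 262], [276, 267], [283, 230]]
[[0.438, 0.035, 0.016]] [[0.451, -0.05, 0.0], [0.47, 0.064, 0.0], [0.424, 0.078, 0.0], [0.401, -0.04, 0.0]]
side 265.5 [304. 205.] [[287, 199], [313, 213], [321, 209], [293, 195]]
[[0.343, -0.132, 0.008]] [[0.38, -0.168, 0.0], [0.322, -0.108, 0.0], [0.3, -0.126, 0.0], [0.363, -0.188, 0.0]]
side 200.0 [330. 182.] [[316, 175], [337, 191], [344, 188], [324, 173]]
[[0.257, -0.245, 0.007]] [[0.285, -0.295, 0.0], [0.242, -0.21, 0.0], [0.22, -0.226, 0.0], [0.26, -0.308, 0.0]]
```

View pics/c.png

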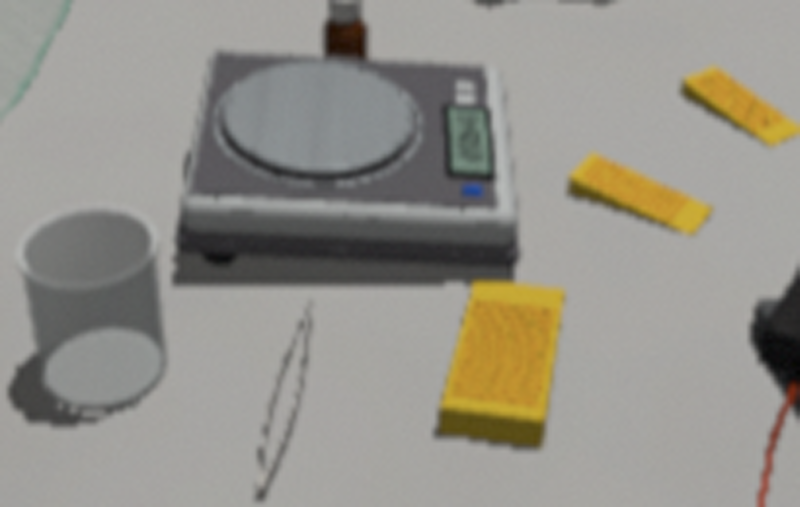

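View pics/w.png

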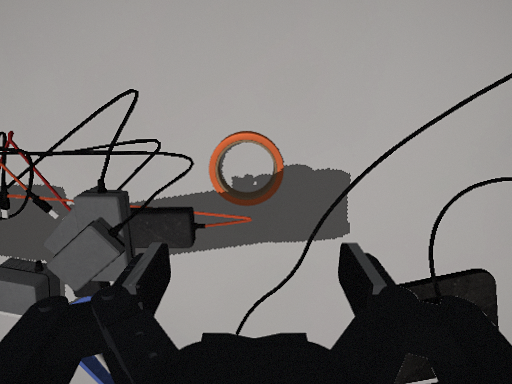

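The wrist view shows only bench, cables and an orange ring, with no wedge in it. The crop confirms the big wedge at crop (505,360), thin end toward the balance and butt toward the side camera. The foot itself is hidden under the balance's near left corner at (515,250). Next I'll measure the balance's tilt from the depth images.

```bash
cat >> h.py <<'E'
def cloud(c,s=1):
    H,W=c["depth"].shape; v,u=np.mgrid[0:H:s,0:W:s]; uv=np.c_[u.ravel(),v.ravel()]
    o,d=ray(c,uv); z=c["depth"][uv[:,1],uv[:,0]]
    return o+d*z[:,None],z>0,uv
def fit(p,it=6,k=2.5):
    m=np.ones(len(p),bool)
    for _ in range(it):
        A=np.c_[p[m][:,:2],np.ones(m.sum())]; s=np.linalg.lstsq(A,p[m][:,2],rcond=None)[0]
        r=p[:,2]-np.c_[p[:,:2],np.ones(len(p))]@s; m=abs(r)<max(k*1.48*np.median(abs(r[m])),.0008)
    return s,r[m].std(),m
def balance(c,ctr,verbose=1):
    p,ok,uv=cloud(c)
    near=ok&(abs(p[:,0]-ctr[0])<.3)&(abs(p[:,1]-ctr[1])<.3)
    b=near&(abs(p[:,2])<.012); sb,rb,_=fit(p[b])
    hz=p[:,2]-(p[:,:2]@sb[:2]+sb[2])
    t=near&(hz>.042)&(hz<.066)&(abs(p[:,0]-ctr[0])<.13)&(abs(p[:,1]-ctr[1])<.12)
    st,rt,m=fit(p[t],it=12)
    return sb,rb,st,rt,p[t][m],uv[t][m]
E
python3 - <<'E'
from h import *
import pickle
ims=pickle.load(open("ims0.pkl","rb"))
for n in("scene","side"):
    sb,rb,st,rt,p,uv=balance(ims[n],(.5,-.12))
    print(n,"bench",np.round(sb,4),rb,"top",np.round(st,4),rt,len(p))
    q=np.float32(p[:,:2]);r=cv2.minAreaRect(q);print(r,np.round(cv2.boxPoints(r),3).tolist(),p.mean(0))
    g=st[:2]-sb[:2];print("grad diff",g,np.linalg.norm(g))
E
```

```text
scene bench [-0.0019 -0.0011 -0.0013] 0.0011734655443317598 top [ 0.0767 -0.0289  0.0132] 0.003558714404299585 2085
((0.5195566415786743, -0.1316903829574585), (0.1920800358057022, 0.16515441238880157), 0.985541582107544) [[0.421999990940094, -0.050999999046325684], [0.42500001192092896, -0.2160000056028366], [0.6169999837875366, -0.21299999952316284], [0.6140000224113464, -0.04699999839067459]] [ 0.49586978 -0.14457847  0.05541422]
grad diff [ 0.07858741 -0.02772913] 0.08333597575650817
side bench [ 0.0007 -0.0047  0.0002] 0.000985189966464695 top [ 0.0577 -0.0757  0.0196] 0.0016055340235116235 1920
((0.5240640044212341, -0.12890367209911346), (0.19022288918495178, 0.1619749367237091), 1.081122875213623) [[0.4269999861717224, -0.05000000074505806], [0.4300000071525574, -0.21199999749660492], [0.6209999918937683, -0.20800000429153442], [0.6179999709129333, -0.04600000008940697]] [ 0.50809007 -0.10444047  0.05687884]
grad diff [ 0.05702008 -0.07102211] 0.09107924806880248
```

```bash
python3 -m jog '[[-4,-4,-5,0.12],[-37.6,-39.1,-5,1.12],[-37.6,-39.1,-5,1.12],[-37.6,-39.1,-5,1.12],[-37.6,-39.1,-5,1.12],[-37.6,-39.1,-5,1.12],[-37.6,-39.1,-5,1.12],[-37.6,-39.1,-5,1.12],[-37.6,-39.1,-5,1.12],[-37.6,-39.1,-5,1.12],[-37.6,-39.1,-5,1.12],[-37.6,-39.1,-5,1.12],[-37.6,-39.1,-5,1.12],[-37.6,-39.1,-5,1.12],[-37.6,-39.1,-5,1.12],[-37.6,-39.1,-5,1.12],[-37.6,-39.1,-5,1.12],[-37.6,-39.1,-5,1.12]]' 0.5
python3 - <<'E'
from h import *
import pickle
c=bot.read_camera("wrist");pickle.dump(c,open("w1.pkl","wb"));save(c,"w1.png");print(np.round(c["pose"],3).tolist())
hsv=cv2.cvtColor(c["pixels"],cv2.COLOR_RGB2HSV)
m=cv2.inRange(hsv,(12,140,60),(35,255,255))
cs,_=cv2.findContours(m,cv2.RETR_EXTERNAL,cv2.CHAIN_APPROX_NONE)
for k in cs:
    if cv2.contourArea(k)<200: continue
    ap=cv2.approxPolyDP(k,6,True).reshape(-1,2)
    print(ap.tolist(),np.round(onplane(c,ap,0.0),3).tolist(),np.round(bydepth(c,ap),3).tolist())
E
```

```text
t: 1.65
eef_pos: [0.4598, 0.1022, 0.2811]
tool_rot: [-0.0, 0.699, 0.715, -0.0]
contact_force: [-0.1, 0.1, -0.3]
gripper_width: 0.249
grasp_force: 0.0
[[1.0, 0.021, 0.006, 0.457], [0.022, -0.954, -0.3, 0.179], [-0.001, 0.3, -0.954, 0.423], [0.0, 0.0, 0.0, 1.0]]
[[227, 165], [214, 240], [226, 229], [234, 245], [245, 246], [261, 172]] [[0.419, 0.084, 0.0], [0.397, -0.04, 0.0], [0.416, -0.02, 0.0], [0.429, -0.048, 0.0], [0.447, -0.049, 0.0], [0.469, 0.074, 0.0]] [[0.419, 0.085, 0.006], [0.398, -0.037, 0.004], [0.417, -0.018, 0.004], [0.429, -0.047, 0.001], [0.447, -0.049, 0.001], [0.469, 0.076, 0.005]]
```

View pics/w1.png

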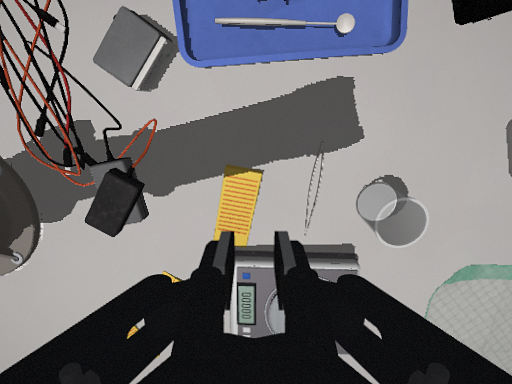

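The wrist view shows the wedge with its butt at (227–261,168) and its tip near (214–250,243). The tweezers at (315,190) and the jar at (395,215) are clear of the push line. The wedge is about 0.18 rad askew, so I'll descend behind the butt and let a straight push with the spread fingers square it up.

```bash
python3 -m jog '[[1.3,-1.8,4,0],[1.3,-1.8,8,0],[1.3,-1.8,12,0],[1.3,-1.8,16,0],[1.3,-1.8,20,0],[1.3,-1.8,23.5,0],[1.3,-1.8,26,0],[1.3,-1.8,27.4,0],[1.3,-1.8,27.4,0],[1.3,-1.8,27.4,0],[1.3,-1.8,27.4,0]]' 0.42
python3 - <<'E'
from h import *
c=bot.read_camera("wrist");save(c,"w2.png")
o=bot.get_obs();print(o["eef_pos"],o["contact_force"],o["gripper_width"])
E
```

```text
t: 2.62
eef_pos: [0.4427, 0.114, 0.0081]
tool_rot: [0.0, 0.7, 0.714, 0.001]
contact_force: [0.6, 0.2, 0.1]
gripper_width: 0.291
grasp_force: 0.0
[0.44295002 0.11398287 0.00839401] [ 0.59403399 -0.38121617 -0.23525247] 0.28949573889911284
```

View pics/w2.png

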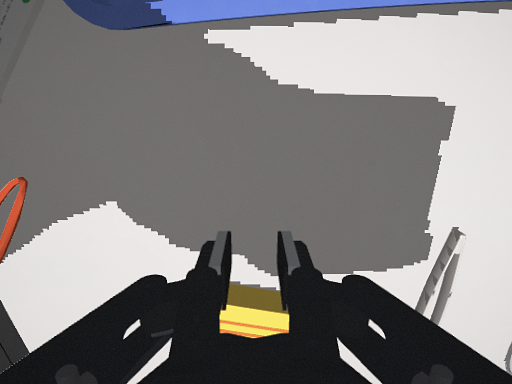

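The wedge's butt is seen between and behind the fingers at (255,295), so it lies squarely ahead of them. Now the first, gentle push.

```bash
python3 -m jog '[[0,0,0.35,0],[-0.6,0,0.35,0],[-1.2,0,0.35,0],[-1.6,0,0.35,0],[-1.9,0,0.35,0],[-2.2,0,0.35,0],[-2.5,0,0.35,0],[-2.8,0,0.35,0],[-2.8,0,0.35,0]]'
cat >> h.py <<'E'
def wedge(c,xy=(.44,.0),zb=0.0):
    hsv=cv2.cvtColor(c["pixels"],cv2.COLOR_RGB2HSV)
    m=cv2.inRange(hsv,(12,140,60),(35,255,255))
    cs,_=cv2.findContours(m,cv2.RETR_EXTERNAL,cv2.CHAIN_APPROX_NONE)
    for k in cs:
        if cv2.contourArea(k)<60: continue
        ap=cv2.approxPolyDP(k,4,True).reshape(-1,2); w=onplane(c,ap,zb)
        if w[:,1].mean()>-.09: print("wedge",ap.tolist(),np.round(w[:,:2],3).tolist())
def tilt(c,ctr=(.522,-.130),pan=(.535,-.13)):
    sb,rb,st,rt,p,uv=balance(c,ctr)
    p_,ok,_=cloud(c)
    h=p_[:,2]-(p_[:,:2]@sb[:2]+sb[2]); d=p_[:,:2]-np.array(pan)
    q=p_[ok&(h>.045)&(h<.068)&(np.hypot(d[:,0],d[:,1])>.068)&(abs(p_[:,0]-ctr[0])<.092)&(abs(p_[:,1]-ctr[1])<.077)]
    s,r,m=fit(q,it=10); g=s[:2]-sb[:2]; u=np.array([62,-76])/98.1
    e=lambda x,y:(s-sb)@np.array([ctr[0]+x,ctr[1]+y,1])*1000
    print("tilt grad",np.round(g,4),"gap mm",round(float(g@u)*96,2),"off-axis",round(float(g@u[::-1]*0+g[0]*.775+g[1]*.632),4),"res",round(r*1000,2),m.sum(),
     "corner tops NL,NR,FL,FR",[round(float(e(*k)),1) for k in((-.076,.062),(-.076,-.062),(.076,.062),(.076,-.062))])
E
python3 - <<'E'
from h import *
import pickle
ims=pickle.load(open("ims0.pkl","rb"))
for n in("scene","side"): tilt(ims[n])
for n in("scene","side"):
    c=bot.read_camera(n);pickle.dump(c,open(n+"2.pkl","wb"));tilt(c);wedge(c)
c=bot.read_camera("scene");c2=bot.read_camera("side")
a=np.hstack([cv2.resize(c["pixels"][150:250,160:320],(400,250)),cv2.resize(c2["pixels"][160:280,180:340],(400,300))[:250]])
cv2.imwrite("pics/d.png",a[:,:,::-1])
E
```

```text
t: 3.42
eef_pos: [0.4426, 0.0845, 0.0038]
tool_rot: [0.0, 0.701, 0.714, -0.0]
contact_force: [-0.2, 0.6, -0.1]
gripper_width: 0.292
grasp_force: 0.0
tilt grad [ 0.0565 -0.0617] gap mm 8.02 off-axis 0.0048 res 1.41 1007 corner tops NL,NR,FL,FR [49.7, 57.3, 58.3, 65.9]
tilt grad [ 0.0598 -0.0689] gap mm 8.75 off-axis 0.0028 res 1.44 1375 corner tops NL,NR,FL,FR [49.8, 58.3, 58.9, 67.4]
tilt grad [ 0.057  -0.0609] gap mm 7.99 off-axis 0.0056 res 1.4 1018 corner tops NL,NR,FL,FR [49.7, 57.3, 58.4, 65.9]
wedge [[190, 183], [210, 209], [217, 207], [216, 192], [207, 181]] [[0.436, 0.103], [0.407, -0.049], [0.427, -0.054], [0.468, 0.01], [0.482, 0.079]]
tilt grad [ 0.0611 -0.067 ] gap mm 8.69 off-axis 0.005 res 1.06 653 corner tops NL,NR,FL,FR [49.6, 57.9, 58.9, 67.2]
wedge [[274, 242], [263, 243], [262, 263], [273, 262]] [[0.424, 0.002], [0.448, 0.005], [0.452, 0.067], [0.43, 0.064]]
```

View pics/d.png

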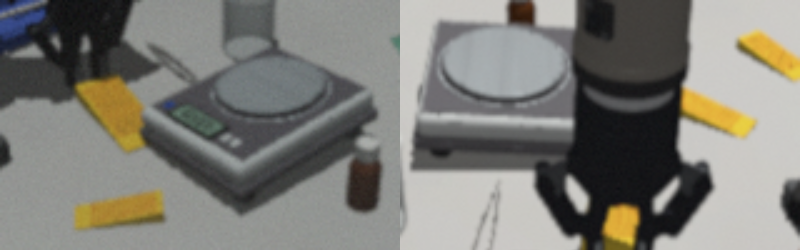

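The left half (scene crop) shows the wedge at (110,110) still somewhat askew, its tip at (135,145) just short of the balance corner. The right half shows the hand centred behind it. A small spin of the hand will keep pressing on the near corner of the butt, which squares the wedge up.

```bash
python3 -m jog '[[-0.05,0,0,-0.08],[-0.15,0,0,-0.16],[-0.3,0,0,-0.16],[-0.45,0,0,-0.16],[-0.45,0,0,-0.16]]'
python3 - <<'E'
from h import *
c=bot.read_camera("scene");tilt(c);wedge(c)
hsv=cv2.cvtColor(c["pixels"],cv2.COLOR_RGB2HSV)
import pickle
for c in(pickle.load(open("ims0.pkl","rb"))["scene"],pickle.load(open("scene2.pkl","rb")),c):
    hsv=cv2.cvtColor(c["pixels"],cv2.COLOR_RGB2HSV)
    m=cv2.inRange(hsv,(12,140,60),(35,255,255)); pts=[]
    for v in range(186,206):
        u=np.where(m[v,170:225])[0]
        if len(u): pts.append((170+u[0]-.5,v))
    w=onplane(c,pts,0.0); # near long side's bottom edge
    s=np.polyfit(w[:,1],w[:,0],1);print("near edge slope dx/dy",s, "x at y=-.07",np.polyval(s,-.07),"resid",(w[:,0]-np.polyval(s,w[:,1])).std())
E
```

```text
t: 4.03
eef_pos: [0.4427, 0.0821, 0.0038]
tool_rot: [-0.001, 0.642, 0.767, 0.001]
contact_force: [-1.3, 5.9, 0.5]
gripper_width: 0.294
grasp_force: 2.6
tilt grad [ 0.0538 -0.0586] gap mm 7.63 off-axis 0.0047 res 1.36 1019 corner tops NL,NR,FL,FR [50.2, 57.4, 58.3, 65.6]
wedge [[191, 184], [211, 210], [218, 207], [216, 191], [207, 180]] [[0.435, 0.096], [0.406, -0.055], [0.429, -0.055], [0.471, 0.015], [0.485, 0.084]]
near edge slope dx/dy [0.19751344 0.40530194] x at y=-.07 0.391476000450581 resid 0.0007737913826713018
near edge slope dx/dy [0.14785989 0.41178645] x at y=-.07 0.40143625355496315 resid 0.000840978952158599
near edge slope dx/dy [0.1569747  0.41376172] x at y=-.07 0.40277348695985477 resid 0.0007644028600699758
```

```bash
python3 -m jog '[[0.8,0.1,0,0],[1.5,0.2,0,0],[1.5,0.2,-3,0],[1.5,0.2,-7,0],[1.5,0.2,-11,0],[1.5,0.2,-15,0.1],[-2,-3,-16,0.16],[-5,-6,-16,0.16],[-7.7,-8.3,-16,0.16],[-7.7,-8.3,-16,0.16],[-7.7,-8.3,-16,0.16]]' 1
python3 - <<'E'
from h import *
c=bot.read_camera("wrist");save(c,"w3.png");wedge(c);wedge(bot.read_camera("side"))
tilt(c);tilt(bot.read_camera("scene"));tilt(bot.read_camera("side"))
o=bot.get_obs();print(o["eef_pos"],o["contact_force"])
E
```

```text
t: 5.0
eef_pos: [0.3734, -0.0109, 0.1638]
tool_rot: [-0.001, 0.702, 0.712, 0.0]
contact_force: [0.8, 0.3, 0.7]
gripper_width: -0.001
grasp_force: 0.0
wedge [[359, 105], [303, 98], [283, 215], [330, 211]] [[0.477, 0.062], [0.42, 0.067], [0.405, -0.059], [0.458, -0.054]]
wedge [[258, 223], [251, 259], [276, 262], [279, 225]] [[0.457, -0.065], [0.474, 0.056], [0.423, 0.064], [0.409, -0.059]]
tilt grad [ 0.0554 -0.072 ] gap mm 8.72 off-axis -0.0026 res 0.95 5823 corner tops NL,NR,FL,FR [49.9, 58.9, 58.4, 67.3]
tilt grad [ 0.0538 -0.0573] gap mm 7.53 off-axis 0.0054 res 1.4 1025 corner tops NL,NR,FL,FR [50.2, 57.3, 58.3, 65.5]
tilt grad [ 0.057  -0.0654] gap mm 8.32 off-axis 0.0029 res 1.37 1345 corner tops NL,NR,FL,FR [50.2, 58.3, 58.9, 67.0]
[ 0.37557514 -0.00877926  0.16388067] [-0.43340094  0.05957194  0.390611  ]
```

View pics/w3.png

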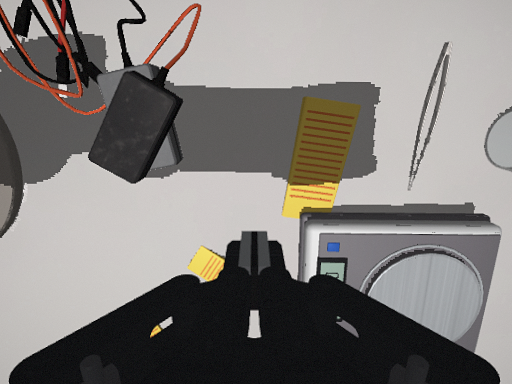

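The wedge's tip corner is at (283,215) and its butt at (303–359,100). Measured, the tip centre lies about 14 mm to the near side of the foot line and the heading is off by 0.12 rad. I'll nudge the tip sideways with the closed fingers, pushing only.

```bash
python3 -m jog '[[-1,0,4,0],[-1,0,8,0],[-1,0,12,0],[-1,0,15,0],[-1,0,16.1,0],[-1,0,16.1,0],[-1,0.8,16.1,0],[-1,1.5,16.1,0],[-1,1.9,16.1,0],[-1,2.3,16.1,0],[-1,2.7,16.1,0],[-1,3,16.1,0],[-1,3.3,16.1,0],[-1,3.3,16.1,0]]'
python3 - <<'E'
from h import *
c=bot.read_camera("wrist");wedge(c);s=bot.read_camera("side");wedge(s)
tilt(bot.read_camera("scene"));tilt(s)
E
```

```text
t: 6.37
eef_pos: [0.405, -0.0187, 0.0024]
tool_rot: [-0.002, 0.7, 0.714, -0.002]
contact_force: [-6.1, 1.7, 4.8]
gripper_width: -0.003
grasp_force: 3.4
wedge [[308, 72], [298, 81], [269, 240], [277, 240], [282, 250], [358, 260], [357, 264], [283, 253], [285, 262], [303, 265], [285, 265], [290, 274], [330, 274], [350, 281], [354, 288], [428, 94]] [[0.427, 0.07], [0.422, 0.066], [0.412, -0.016], [0.416, -0.016], [0.419, -0.022], [0.462, -0.028], [0.462, -0.03], [0.42, -0.024], [0.421, -0.03], [0.431, -0.031], [0.421, -0.032], [0.424, -0.037], [0.447, -0.037], [0.46, -0.041], [0.462, -0.046], [0.485, 0.062]]
wedge [[257, 223], [250, 260], [274, 262], [276, 225]] [[0.46, -0.065], [0.476, 0.059], [0.428, 0.064], [0.416, -0.059]]
tilt grad [ 0.0542 -0.0588] gap mm 7.66 off-axis 0.0048 res 1.37 1020 corner tops NL,NR,FL,FR [50.1, 57.4, 58.3, 65.6]
tilt grad [ 0.0551 -0.0662] gap mm 8.26 off-axis 0.0008 res 1.27 1105 corner tops NL,NR,FL,FR [50.4, 58.6, 58.8, 67.0]
```

```bash
python3 -m jog '[[0,0.2,-0.1,0],[0,0.5,-0.1,0],[0,0.8,-0.1,0],[0,1,-0.1,0],[0,1,-0.1,0]]'
python3 - <<'E'
from h import *
s=bot.read_camera("side");wedge(s)
c=bot.read_camera("scene");tilt(c);tilt(s);wedge(c)
E
```

```text
t: 6.93
eef_pos: [0.4161, -0.0178, 0.0034]
tool_rot: [-0.002, 0.7, 0.714, -0.001]
contact_force: [-3.4, 4.3, -0.8]
gripper_width: 0.001
grasp_force: 2.0
wedge [[254, 223], [239, 257], [263, 262], [271, 225]] [[0.467, -0.065], [0.499, 0.05], [0.45, 0.064], [0.427, -0.058]]
tilt grad [ 0.0534 -0.0564] gap mm 7.44 off-axis 0.0057 res 1.46 1031 corner tops NL,NR,FL,FR [50.2, 57.2, 58.3, 65.3]
tilt grad [ 0.0538 -0.0631] gap mm 7.96 off-axis 0.0018 res 1.08 894 corner tops NL,NR,FL,FR [50.8, 58.6, 59.0, 66.8]
wedge [[220, 186], [212, 191], [214, 208]] [[0.496, 0.03], [0.462, 0.022], [0.418, -0.052]]
```

```bash
python3 -m jog '[[0,-0.7,0,0],[0,-1.2,-1,0],[0,-1.2,-5,0],[0,-1.2,-9,0],[0,-1.2,-13,0],[3,1,-16,0.1],[6,4,-16,0.2],[9,7,-16,0.21],[12,7,-16,0.21],[12,7,-16,0.21],[12,7,-16,0.21]]'
python3 - <<'E'
from h import *
c=bot.read_camera("wrist");save(c,"w4.png");wedge(c);s=bot.read_camera("side");wedge(s)
tilt(c);tilt(bot.read_camera("scene"));tilt(s)
o=bot.get_obs();print(o["eef_pos"],o["tool_rot"])
print("tweezers by side",onplane(s,[(206,283),(219,233)],.004))
E
```

```text
t: 7.95
eef_pos: [0.4858, 0.104, 0.1636]
tool_rot: [0.0, 0.77, 0.638, 0.0]
contact_force: [-1.3, -1.3, -0.1]
gripper_width: 0.002
grasp_force: 0.0
wedge [[227, 211], [224, 262], [227, 244], [240, 240], [237, 233], [266, 230], [272, 240], [273, 213]] [[0.446, 0.066], [0.429, 0.003], [0.438, 0.026], [0.454, 0.028], [0.452, 0.038], [0.485, 0.035], [0.49, 0.021], [0.497, 0.054]]
wedge [[254, 223], [239, 257], [262, 262], [275, 226]] [[0.467, -0.065], [0.499, 0.05], [0.452, 0.064], [0.418, -0.055]]
tilt grad [ 0.0622 -0.2586] gap mm 23.0 off-axis -0.1153 res 0.89 250 corner tops NL,NR,FL,FR [50.9, 82.9, 60.3, 92.4]
tilt grad [ 0.0537 -0.0572] gap mm 7.51 off-axis 0.0055 res 1.37 1017 corner tops NL,NR,FL,FR [50.2, 57.3, 58.4, 65.5]
tilt grad [ 0.0563 -0.0675] gap mm 8.44 off-axis 0.001 res 1.54 928 corner tops NL,NR,FL,FR [50.2, 58.5, 58.7, 67.1]
[0.48504422 0.10068047 0.16364347] [ 4.75871409e-05  7.71978850e-01  6.35648162e-01 -2.58005281e-04]
tweezers by side [[ 0.55869958  0.1257709   0.004     ]
 [ 0.54490062 -0.02182794  0.004     ]]
```

View pics/w4.png

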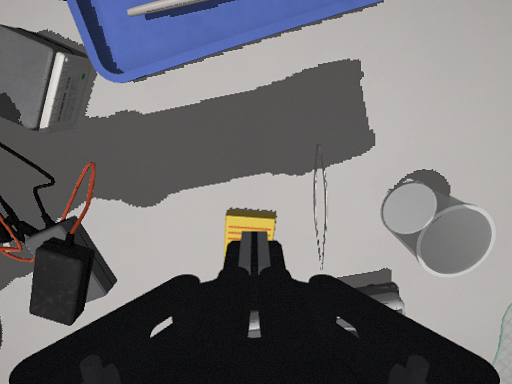

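The wedge's butt is at (227–275,212) and the tweezers at (320,205), about 45 mm clear of it. The tip is now in line with the foot, but the wedge is about 0.25 rad askew. I'll push the far side of the butt toward −x to straighten it.

```bash
python3 -m jog '[[-3,3,0,0],[-4.7,5.2,3,0],[-4.7,5.2,7,0],[-4.7,5.2,11,0],[-4.7,5.2,14,0],[-4.7,5.2,15.7,0],[-4.7,5.2,15.7,0],[-4.8,4.5,15.7,0],[-4.95,3.7,15.7,0],[-5.05,3.2,15.7,0],[-5.15,2.7,15.7,0],[-5.25,2.2,15.7,0],[-5.35,1.7,15.7,0],[-5.35,1.7,15.7,0]]'
python3 - <<'E'
from h import *
s=bot.read_camera("side");wedge(s)
c=bot.read_camera("scene");tilt(c);tilt(s);wedge(c)
E
```

```text
t: 9.27
eef_pos: [0.4917, 0.0469, 0.0074]
tool_rot: [0.0, 0.771, 0.637, 0.001]
contact_force: [1.0, 0.2, -0.5]
gripper_width: 0.0
grasp_force: 0.2
wedge [[275, 224], [250, 240], [249, 260], [272, 261]] [[0.418, -0.062], [0.476, -0.004], [0.478, 0.059], [0.431, 0.061]]
tilt grad [ 0.053  -0.0572] gap mm 7.47 off-axis 0.005 res 1.42 1022 corner tops NL,NR,FL,FR [50.2, 57.3, 58.3, 65.4]
tilt grad [ 0.0634 -0.0619] gap mm 8.45 off-axis 0.0101 res 1.2 643 corner tops NL,NR,FL,FR [49.3, 57.0, 59.0, 66.6]
wedge [[195, 183], [196, 190], [218, 208], [215, 185], [209, 180]] [[0.448, 0.093], [0.429, 0.057], [0.426, -0.059], [0.488, 0.044], [0.49, 0.08]]
```

```bash
python3 -m jog '[[-0.07,-0.35,0,0],[-0.15,-0.7,0,0],[-0.15,-0.75,0,0],[-0.15,-0.75,0,0],[0,0.5,0,0],[0,0.8,-3,0],[0,0.8,-6,0]]'
python3 -m jog '[[3,-2.5,0,-0.1],[5.2,-6,0,-0.2],[5.2,-6,0,-0.2],[5.2,-6,0,-0.2],[5.2,-6,3,-0.2],[5.2,-6,6.1,-0.2],[5.2,-6,6.1,-0.2],[5.2,-6,6.1,-0.2]]' 0.42
python3 - <<'E'
from h import *
s=bot.read_camera("side");wedge(s)
c=bot.read_camera("scene");tilt(c);wedge(c)
E
```

```text
t: 9.95
eef_pos: [0.499, 0.0441, 0.0661]
tool_rot: [-0.001, 0.772, 0.636, -0.002]
contact_force: [0.6, 0.7, 0.6]
gripper_width: 0.002
grasp_force: 0.0
t: 10.62
eef_pos: [0.4501, 0.1057, 0.0049]
tool_rot: [-0.001, 0.705, 0.709, -0.002]
contact_force: [-0.3, 0.1, -0.0]
gripper_width: 0.291
grasp_force: 0.0
wedge [[260, 249], [257, 260], [270, 261], [272, 251]] [[0.455, 0.025], [0.462, 0.058], [0.436, 0.061], [0.43, 0.031]]
tilt grad [ 0.053  -0.0566] gap mm 7.43 off-axis 0.0053 res 1.42 1029 corner tops NL,NR,FL,FR [50.2, 57.3, 58.3, 65.3]
wedge [[192, 186], [214, 209], [219, 207], [217, 191], [206, 180]] [[0.432, 0.084], [0.415, -0.056], [0.431, -0.057], [0.473, 0.013], [0.483, 0.086]]
```

```bash
python3 -m jog '[[-1,0,0,0],[-2,0,0,0],[-2.7,0,0,0],[-3,0,0,0],[-3.3,0,0,0],[-3.6,0,0,0],[-3.9,0,0,0],[-4.2,0,0,0],[-4.5,0,0,0],[-4.8,0,0,0],[-5.1,0,0,0],[-5.1,0,0,0]]'
python3 - <<'E'
from h import *
s=bot.read_camera("side");c=bot.read_camera("scene");tilt(c);tilt(s);wedge(c);print(bot.get_obs()["contact_force"])
E
```

```text
t: 11.72
eef_pos: [0.4521, 0.0597, 0.0066]
tool_rot: [-0.001, 0.703, 0.711, 0.002]
contact_force: [-0.5, 10.4, 4.7]
gripper_width: 0.291
grasp_force: 5.1
tilt grad [ 0.0392 -0.0399] gap mm 5.35 off-axis 0.0052 res 1.4 1024 corner tops NL,NR,FL,FR [52.3, 57.3, 58.3, 63.2]
tilt grad [ 0.0451 -0.0478] gap mm 6.3 off-axis 0.0047 res 1.1 564 corner tops NL,NR,FL,FR [51.7, 57.7, 58.6, 64.5]
wedge [[196, 186], [198, 194], [223, 210], [215, 202], [218, 190], [212, 184]] [[0.441, 0.076], [0.422, 0.035], [0.431, -0.076], [0.436, -0.03], [0.479, 0.016], [0.484, 0.055]]
[-0.50859423  9.7491137   5.47552418]
```

```bash
python3 -m jog '[[-0.3,0,0,0],[-0.6,0,0,0],[-0.9,0,0,0],[-1.2,0,0,0],[-1.5,0,0,0],[-1.8,0,0,0],[-2.1,0,0,0],[-2.1,0,0,0]]'
python3 - <<'E'
from h import *
s=bot.read_camera("side");c=bot.read_camera("scene");tilt(c);tilt(s);wedge(c);print(bot.get_obs()["contact_force"])
E
```

```text
t: 12.48
eef_pos: [0.4526, 0.0385, 0.0066]
tool_rot: [-0.001, 0.703, 0.711, 0.002]
contact_force: [0.0, 9.4, 5.1]
gripper_width: 0.292
grasp_force: 4.9
tilt grad [ 0.0207 -0.0193] gap mm 2.69 off-axis 0.0038 res 1.38 1005 corner tops NL,NR,FL,FR [55.0, 57.4, 58.1, 60.5]
tilt grad [ 0.0284 -0.0287] gap mm 3.86 off-axis 0.0038 res 1.24 550 corner tops NL,NR,FL,FR [54.1, 57.6, 58.4, 62.0]
wedge [[199, 190], [221, 212], [229, 213], [215, 200], [217, 187]] [[0.436, 0.051], [0.422, -0.08], [0.435, -0.097], [0.442, -0.022], [0.486, 0.031]]
[-0.70510513  9.46758712  5.27059328]
```

```bash
python3 -m jog '[[-0.3,0,0,0],[-0.6,0,0,0],[-0.9,0,0,0],[-1.2,0,0,0],[-1.5,0,0,0],[-1.5,0,0,0]]'
python3 - <<'E'
from h import *
s=bot.read_camera("side");c=bot.read_camera("scene");tilt(c);tilt(s);print(bot.get_obs()["contact_force"])
E
```

```text
t: 13.08
eef_pos: [0.4528, 0.0234, 0.0066]
tool_rot: [-0.001, 0.703, 0.711, 0.002]
contact_force: [-0.3, 9.3, 5.0]
gripper_width: 0.289
grasp_force: 4.8
tilt grad [ 0.0065 -0.0041] gap mm 0.7 off-axis 0.0025 res 1.42 983 corner tops NL,NR,FL,FR [57.0, 57.5, 58.0, 58.5]
tilt grad [ 0.0127 -0.0111] gap mm 1.59 off-axis 0.0028 res 1.09 463 corner tops NL,NR,FL,FR [56.7, 58.1, 58.6, 60.0]
[0.26862428 9.71622302 4.59163156]
```

```bash
for i in 1 2; do python3 -m jog '[[-0.1,0,0,0],[-0.2,0,0,0],[-0.2,0,0,0]]' | egrep 'eef|contact'; python3 -c "
from h import *
tilt(bot.read_camera('scene'));tilt(bot.read_camera('side'))"; done
```

```text
eef_pos: [0.4529, 0.022, 0.0066]
contact_force: [-0.8, 12.3, 5.0]
tilt grad [ 0.0074 -0.0028] gap mm 0.66 off-axis 0.004 res 1.41 995 corner tops NL,NR,FL,FR [57.1, 57.4, 58.2, 58.6]
tilt grad [ 0.0113 -0.0075] gap mm 1.24 off-axis 0.004 res 0.89 420 corner tops NL,NR,FL,FR [57.1, 58.1, 58.8, 59.8]
eef_pos: [0.4528, 0.0201, 0.0066]
contact_force: [-0.2, 11.5, 6.0]
tilt grad [ 0.0045 -0.0017] gap mm 0.39 off-axis 0.0024 res 1.49 1005 corner tops NL,NR,FL,FR [57.4, 57.6, 58.0, 58.2]
tilt grad [ 0.0144 -0.0077] gap mm 1.44 off-axis 0.0063 res 1.09 455 corner tops NL,NR,FL,FR [56.5, 57.5, 58.7, 59.7]
```

```bash
python3 -m jog '[[0.8,0,0,0],[2,0,0,0],[2,0,-4,0],[2,0,-8,0],[2,0,-12,0],[2,0,-16,0],[2,0,-20,0],[-2,2,-20,0],[-6,4,-20,0],[-10,6,-20,0],[-14,7,-20,0],[-18,7,-20,0],[-18,7,-20,0],[-18,7,-20,0]]' 1
python3 - <<'E'
from h import *
c=bot.read_camera("wrist");save(c,"w5.png");tilt(c);s=bot.read_camera("side");tilt(bot.read_camera("scene"));tilt(s);wedge(s)
sb,rb,st,rt,p,uv=balance(c,(.522,-.13));r=cv2.minAreaRect(np.float32(p[:,:2]));print(r,np.round(cv2.boxPoints(r),3).tolist())
print(bot.get_obs()["eef_pos"])
E
```

```text
t: 15.05
eef_pos: [0.5223, -0.1674, 0.2059]
tool_rot: [0.001, 0.707, 0.708, -0.001]
contact_force: [0.6, 1.0, -0.0]
gripper_width: 0.0
grasp_force: 0.0
tilt grad [ 0.0023 -0.0083] gap mm 0.76 off-axis -0.0035 res 1.25 12723 corner tops NL,NR,FL,FR [57.8, 58.8, 58.1, 59.2]
tilt grad [ 0.0052 -0.0015] gap mm 0.42 off-axis 0.0031 res 1.47 999 corner tops NL,NR,FL,FR [57.4, 57.5, 58.2, 58.3]
tilt grad [ 0.0043 -0.0119] gap mm 1.14 off-axis -0.0042 res 1.72 1270 corner tops NL,NR,FL,FR [57.5, 59.0, 58.2, 59.6]
wedge [[272, 218], [251, 220], [253, 243], [275, 243]] [[0.424, -0.085], [0.474, -0.076], [0.47, 0.006], [0.422, 0.005]]
((0.5241171717643738, -0.13331730663776398), (0.19411152601242065, 0.16456161439418793), 1.2417672872543335) [[0.42500001192092896, -0.05299999937415123], [0.42899999022483826, -0.21799999475479126], [0.6230000257492065, -0.21299999952316284], [0.6190000176429749, -0.04899999871850014]]
[ 0.52307386 -0.16154715  0.20546766]
```

View pics/w5.png

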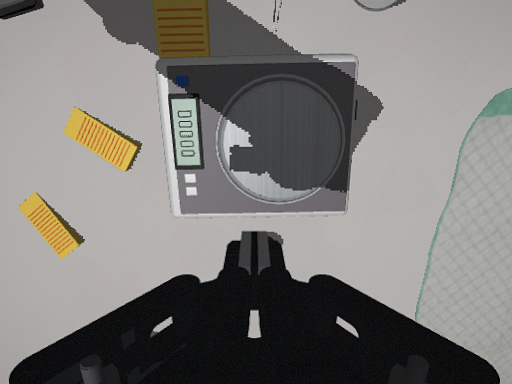

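The image shows the balance square in its place at (260,135), with the wedge at (182,28) entering under its near left corner. The press corner is at the far right, image (340,205), clear of the pan. I'll move over it and compare the tilt before and during a gentle press.

```bash
python3 -m jog '[[-3.1,4,0,0],[-3.1,7.8,2,0],[-3.1,7.8,6,0],[-3.1,7.8,10,0],[-3.1,7.8,13,0],[-3.1,7.8,14,0],[-3.1,7.8,14,0],[-3.1,7.8,14,0]]' | egrep 'eef|cont'
cat > t.py <<'E'
from h import *
for n in("scene","side"):
    for _ in range(2): tilt(bot.read_camera(n))
o=bot.get_obs();print(o["eef_pos"],o["contact_force"])
E
python3 t.py
python3 -m jog '[[0,0,0.2,0],[0,0,0.4,0],[0,0,0.5,0],[0,0,0.6,0],[0,0,0.7,0],[0,0,0.7,0]]' | egrep 'eef|cont'
python3 t.py
```

```text
eef_pos: [0.6023, -0.1923, 0.0668]
contact_force: [0.4, 0.3, 0.4]
tilt grad [ 0.0036 -0.0019] gap mm 0.36 off-axis 0.0015 res 1.45 985 corner tops NL,NR,FL,FR [57.3, 57.6, 57.9, 58.1]
tilt grad [ 0.0046 -0.0007] gap mm 0.33 off-axis 0.0031 res 1.48 980 corner tops NL,NR,FL,FR [57.4, 57.5, 58.1, 58.2]
tilt grad [ 0.005  -0.0115] gap mm 1.16 off-axis -0.0034 res 1.69 1252 corner tops NL,NR,FL,FR [57.5, 58.9, 58.2, 59.7]
tilt grad [ 0.0049 -0.0131] gap mm 1.27 off-axis -0.0045 res 1.87 1298 corner tops NL,NR,FL,FR [57.3, 58.9, 58.0, 59.6]
[ 0.60321097 -0.19335213  0.06820297] [ 0.05718768  0.27617626 -0.00441372]
eef_pos: [0.6015, -0.1931, 0.0585]
contact_force: [0.7, 0.2, -0.1]
tilt grad [ 0.005 -0.001] gap mm 0.38 off-axis 0.0032 res 1.58 986 corner tops NL,NR,FL,FR [57.4, 57.5, 58.1, 58.2]
tilt grad [ 0.0051 -0.0008] gap mm 0.36 off-axis 0.0034 res 1.44 969 corner tops NL,NR,FL,FR [57.3, 57.4, 58.1, 58.2]
tilt grad [ 0.0059 -0.0131] gap mm 1.34 off-axis -0.0037 res 1.79 1263 corner tops NL,NR,FL,FR [57.3, 59.0, 58.2, 59.9]
tilt grad [ 0.006  -0.0125] gap mm 1.3 off-axis -0.0032 res 1.76 1241 corner tops NL,NR,FL,FR [57.4, 59.0, 58.3, 59.9]
[ 0.60167077 -0.19319193  0.05876344] [-0.3296219  -0.40194903  0.44259521]
```

```bash
for i in 1 2 3 4 ; do python3 -m jog '[[0,0,0.05,0],[0,0,0.1,0],[0,0,0.1,0]]' | egrep 'eef|cont'; done; python3 t.py
```

```text
eef_pos: [0.6016, -0.1931, 0.0577]
contact_force: [0.4, 0.2, -1.1]
eef_pos: [0.6018, -0.1933, 0.0571]
contact_force: [-1.0, 0.5, 4.3]
eef_pos: [0.6019, -0.1934, 0.0568]
contact_force: [-2.8, 1.7, 11.3]
eef_pos: [0.602, -0.1934, 0.0567]
contact_force: [-5.5, 1.7, 17.1]
tilt grad [0.0013 0.0034] gap mm -0.17 off-axis 0.0031 res 1.59 966 corner tops NL,NR,FL,FR [57.8, 57.4, 58.0, 57.6]
tilt grad [0.0015 0.0036] gap mm -0.18 off-axis 0.0034 res 1.52 953 corner tops NL,NR,FL,FR [57.9, 57.4, 58.1, 57.6]
tilt grad [ 0.0033 -0.0107] gap mm 1.0 off-axis -0.0042 res 1.85 1252 corner tops NL,NR,FL,FR [57.7, 59.0, 58.2, 59.6]
tilt grad [ 0.0031 -0.0115] gap mm 1.04 off-axis -0.0048 res 1.93 1272 corner tops NL,NR,FL,FR [57.7, 59.1, 58.1, 59.6]
[ 0.60199784 -0.19343042  0.05669205] [-5.65837128  2.70009946 17.07141357]
```

The press moved the corner down about 0.4 mm before it went solid, so a small rock remains. It also gives me the level reference: the scene-camera tilt reads about −0.18 mm when level. I'll back off and push the wedge a few millimetres more.

```bash
python3 -m jog '[[0,0,-0.5,0],[0,0,-3,0],[0,0,-6,0],[0,0,-9,0],[3,-2,-12,0],[7,-5,-12,0],[10,-8,-12,0],[13,-11,-12,0],[16,-14,-12,0],[20,-14.9,-12,0],[24,-14.9,-12,0],[24,-14.9,-12,0],[24,-14.9,-8,0],[24,-14.9,-4,0],[24,-14.9,0,0],[24,-14.9,3,0],[24,-14.9,4.9,0],[24,-14.9,4.9,0],[24,-14.9,4.9,0]]' 0.42
python3 t.py
```

```text
t: 19.55
eef_pos: [0.4501, 0.045, 0.0053]
tool_rot: [-0.0, 0.704, 0.71, -0.001]
contact_force: [0.5, 0.5, 0.4]
gripper_width: 0.285
grasp_force: 0.0
tilt grad [ 0.0022 -0.0017] gap mm 0.26 off-axis 0.0006 res 1.38 975 corner tops NL,NR,FL,FR [57.5, 57.7, 57.8, 58.0]
tilt grad [ 0.0037 -0.0012] gap mm 0.31 off-axis 0.0021 res 1.44 1008 corner tops NL,NR,FL,FR [57.4, 57.5, 57.9, 58.1]
tilt grad [ 0.0138 -0.0102] gap mm 1.59 off-axis 0.0043 res 1.37 547 corner tops NL,NR,FL,FR [56.3, 57.5, 58.4, 59.6]
tilt grad [ 0.0161 -0.0114] gap mm 1.82 off-axis 0.0053 res 1.36 544 corner tops NL,NR,FL,FR [55.9, 57.3, 58.3, 59.7]
[0.45177996 0.04578791 0.00719967] [-0.19376493  0.2175434  -0.42493686]
```

Push to just short of the old contact, then step in 1 mm increments.

```bash
python3 -m jog '[[-0.8,0,0,0],[-1.6,0,0,0],[-2.2,0,0,0],[-2.5,0,0,0],[-2.7,0,0,0],[-2.7,0,0,0]]' | egrep 'eef|cont'
cat > u.py <<'E'
from h import *
for _ in range(2): tilt(bot.read_camera("scene"))
E
python3 u.py
for i in 1 2; do python3 -m jog '[[-0.1,0,0,0],[-0.1,0,0,0]]' | egrep 'eef|cont'; python3 u.py; done
```

```text
eef_pos: [0.4509, 0.0199, 0.0062]
contact_force: [-0.6, 5.1, 5.2]
tilt grad [ 0.004  -0.0006] gap mm 0.29 off-axis 0.0027 res 1.47 1010 corner tops NL,NR,FL,FR [57.5, 57.5, 58.1, 58.1]
tilt grad [0.0042 0.0002] gap mm 0.24 off-axis 0.0034 res 1.45 1007 corner tops NL,NR,FL,FR [57.5, 57.5, 58.2, 58.1]
eef_pos: [0.451, 0.0198, 0.0062]
contact_force: [-0.8, 8.1, 5.6]
tilt grad [ 0.0046 -0.0017] gap mm 0.41 off-axis 0.0025 res 1.48 1012 corner tops NL,NR,FL,FR [57.3, 57.5, 58.0, 58.2]
tilt grad [ 0.0031 -0.0002] gap mm 0.2 off-axis 0.0023 res 1.42 999 corner tops NL,NR,FL,FR [57.6, 57.6, 58.1, 58.1]
eef_pos: [0.451, 0.0195, 0.0062]
contact_force: [-1.0, 11.0, 5.5]
tilt grad [ 0.0052 -0.0011] gap mm 0.39 off-axis 0.0033 res 1.5 1006 corner tops NL,NR,FL,FR [57.3, 57.4, 58.1, 58.2]
tilt grad [ 0.0041 -0.0001] gap mm 0.26 off-axis 0.0031 res 1.41 992 corner tops NL,NR,FL,FR [57.4, 57.4, 58.0, 58.0]
```

```bash
for i in 1 2 3; do python3 -m jog '[[-0.1,0,0,0],[-0.1,0,0,0]]' | egrep 'eef|cont'; python3 u.py; done
```

```text
eef_pos: [0.4511, 0.0187, 0.0062]
contact_force: [-0.3, 11.4, 5.2]
tilt grad [ 0.0045 -0.0012] gap mm 0.37 off-axis 0.0027 res 1.51 1012 corner tops NL,NR,FL,FR [57.4, 57.6, 58.1, 58.3]
tilt grad [0.0046 0.0013] gap mm 0.18 off-axis 0.0044 res 1.51 1008 corner tops NL,NR,FL,FR [57.5, 57.3, 58.2, 58.0]
eef_pos: [0.4512, 0.0178, 0.0062]
contact_force: [-1.1, 11.4, 3.5]
tilt grad [0.0031 0.0017] gap mm 0.06 off-axis 0.0034 res 1.5 1018 corner tops NL,NR,FL,FR [57.7, 57.5, 58.1, 57.9]
tilt grad [0.003 0.002] gap mm 0.03 off-axis 0.0036 res 1.4 977 corner tops NL,NR,FL,FR [57.8, 57.6, 58.3, 58.0]
eef_pos: [0.4512, 0.017, 0.0062]
contact_force: [0.1, 12.1, 5.0]
tilt grad [0.0026 0.0015] gap mm 0.05 off-axis 0.003 res 1.42 996 corner tops NL,NR,FL,FR [57.7, 57.5, 58.1, 57.9]
tilt grad [0.0015 0.0022] gap mm -0.08 off-axis 0.0026 res 1.43 984 corner tops NL,NR,FL,FR [57.8, 57.5, 58.0, 57.8]
```

```bash
for i in 1; do python3 -m jog '[[-0.1,0,0,0],[-0.1,0,0,0]]' | egrep 'eef|cont'; python3 u.py;python3 u.py; done
```

```text
eef_pos: [0.4512, 0.0162, 0.0062]
contact_force: [-0.7, 13.3, 4.3]
tilt grad [0.0009 0.002 ] gap mm -0.1 off-axis 0.0019 res 1.49 988 corner tops NL,NR,FL,FR [57.9, 57.7, 58.1, 57.8]
tilt grad [0.0033 0.0016] gap mm 0.08 off-axis 0.0036 res 1.46 975 corner tops NL,NR,FL,FR [57.7, 57.5, 58.2, 58.0]
tilt grad [0.0011 0.0011] gap mm -0.02 off-axis 0.0016 res 1.42 1000 corner tops NL,NR,FL,FR [57.8, 57.6, 57.9, 57.8]
tilt grad [0.0026 0.0013] gap mm 0.06 off-axis 0.0028 res 1.47 985 corner tops NL,NR,FL,FR [57.8, 57.6, 58.1, 58.0]
```

```bash
for i in 1; do python3 -m jog '[[-0.1,0,0,0],[-0.1,0,0,0]]' | egrep 'eef|cont'; python3 u.py;python3 u.py; done
python3 -m jog '[[0.6,0,0,0],[2.5,0,0,0],[2.5,0,-4,0],[2.5,0,-8,0],[2.5,0,-12,0],[0,2,-16,0],[-4,5,-16,0],[-8,8,-16,0],[-12,11,-16,0],[-16,14,-16,0],[-20,15,-16,0],[-20.9,15,-13,0],[-20.9,15,-9,0],[-20.9,15,-6,0],[-20.9,15,-5.4,0],[-20.9,15,-5.4,0],[-20.9,15,-5.4,0]]' 1
python3 t.py
```

```text
eef_pos: [0.4512, 0.0154, 0.0062]
contact_force: [-0.8, 13.2, 4.9]
tilt grad [0.0022 0.0006] gap mm 0.09 off-axis 0.0021 res 1.54 989 corner tops NL,NR,FL,FR [57.6, 57.5, 57.9, 57.8]
tilt grad [0.0005 0.0016] gap mm -0.09 off-axis 0.0014 res 1.45 978 corner tops NL,NR,FL,FR [57.9, 57.7, 58.0, 57.8]
tilt grad [0.001  0.0028] gap mm -0.15 off-axis 0.0025 res 1.39 962 corner tops NL,NR,FL,FR [58.0, 57.7, 58.2, 57.8]
tilt grad [0.0018 0.0024] gap mm -0.07 off-axis 0.0029 res 1.44 983 corner tops NL,NR,FL,FR [57.9, 57.6, 58.2, 57.9]
t: 23.83
eef_pos: [0.6019, -0.1969, 0.0594]
tool_rot: [-0.0, 0.704, 0.71, -0.001]
contact_force: [1.1, 0.8, 0.2]
gripper_width: 0.004
grasp_force: 0.0
tilt grad [0.0024 0.0015] gap mm 0.04 off-axis 0.0028 res 1.45 931 corner tops NL,NR,FL,FR [57.8, 57.6, 58.1, 58.0]
tilt grad [0.0022 0.0013] gap mm 0.04 off-axis 0.0026 res 1.53 958 corner tops NL,NR,FL,FR [57.7, 57.6, 58.1, 57.9]
tilt grad [ 0.0038 -0.0126] gap mm 1.17 off-axis -0.005 res 1.93 1265 corner tops NL,NR,FL,FR [57.6, 59.1, 58.2, 59.7]
tilt grad [ 0.0027 -0.0109] gap mm 0.97 off-axis -0.0047 res 1.84 1248 corner tops NL,NR,FL,FR [57.7, 59.1, 58.1, 59.5]
[ 0.60289867 -0.19562288  0.06024717] [0.19838332 0.18432104 0.46186322]
```

```bash
python3 -m jog '[[0.3,0,0.1,0],[0.3,0,0.2,0],[0.3,0,0.2,0]]' | egrep 'eef|cont'; for i in 1 2 3 4 5; do python3 -m jog '[[0,0,0.05,0],[0,0,0.1,0],[0,0,0.1,0],[0,0,0.1,0]]' | egrep 'eef|cont'; python3 u.py | cut -c1-50; done
```

```text
eef_pos: [0.6028, -0.1924, 0.0577]
contact_force: [-0.2, -0.4, 0.7]
eef_pos: [0.6028, -0.193, 0.0569]
contact_force: [0.1, 1.4, 3.4]
tilt grad [0.0028 0.0006] gap mm 0.13 off-axis 0.0
tilt grad [0.0017 0.0038] gap mm -0.18 off-axis 0.
eef_pos: [0.6028, -0.1931, 0.0568]
contact_force: [-1.6, 1.9, 10.3]
tilt grad [0.0017 0.003 ] gap mm -0.13 off-axis 0.
tilt grad [0.0014 0.0014] gap mm -0.02 off-axis 0.
eef_pos: [0.6029, -0.1932, 0.0567]
contact_force: [-6.2, 4.3, 18.7]
tilt grad [0.0017 0.003 ] gap mm -0.12 off-axis 0.
tilt grad [-0.0007  0.004 ] gap mm -0.34 off-axis 
eef_pos: [0.603, -0.1932, 0.0566]
contact_force: [-7.7, 4.6, 25.4]
tilt grad [0.0007 0.0043] gap mm -0.28 off-axis 0.
tilt grad [0.0002 0.0039] gap mm -0.28 off-axis 0.
eef_pos: [0.603, -0.1932, 0.0565]
contact_force: [-10.3, 6.2, 33.4]
tilt grad [0.0016 0.0024] gap mm -0.09 off-axis 0.
tilt grad [0.0017 0.0036] gap mm -0.16 off-axis 0.
```

The corner is now solid: 33 N moves it only 0.4 mm, linearly, with no rocking. Releasing and taking the hand away.

```bash
python3 -m jog '[[0,0,-0.3,0],[0,0,-0.6,0],[0,0,-2,0],[0,0,-5,0],[0,0,-9,0],[0,0,-13,0],[-0.3,-7.8,-15,0],[3.1,-7.8,-15,0],[3.1,-7.8,-15,0],[3.1,-7.8,-15,0]]'
python3 t.py
python3 - <<'E'
from h import *
c=bot.read_camera("wrist");save(c,"w6.png");tilt(c)
sb,rb,st,rt,p,uv=balance(c,(.522,-.13));r=cv2.minAreaRect(np.float32(p[:,:2]));print(r)
E
```

```text
t: 27.28
eef_pos: [0.5226, -0.1612, 0.2037]
tool_rot: [-0.001, 0.704, 0.711, 0.001]
contact_force: [0.3, -0.5, 0.1]
gripper_width: -0.004
grasp_force: 0.0
tilt grad [0.0027 0.0025] gap mm -0.03 off-axis 0.0037 res 1.44 978 corner tops NL,NR,FL,FR [57.8, 57.5, 58.2, 57.9]
tilt grad [0.0016 0.0033] gap mm -0.15 off-axis 0.0033 res 1.5 997 corner tops NL,NR,FL,FR [58.0, 57.6, 58.2, 57.8]
tilt grad [ 0.0026 -0.0113] gap mm 1.0 off-axis -0.0052 res 1.91 1274 corner tops NL,NR,FL,FR [57.7, 59.1, 58.1, 59.5]
tilt grad [ 0.0028 -0.0105] gap mm 0.95 off-axis -0.0045 res 1.82 1257 corner tops NL,NR,FL,FR [57.7, 59.0, 58.1, 59.4]
[ 0.5254093  -0.16330395  0.2028809 ] [-0.41470125 -0.1814019  -0.27385087]
tilt grad [-0.0005 -0.0056] gap mm 0.39 off-axis -0.004 res 1.29 12683 corner tops NL,NR,FL,FR [58.2, 58.9, 58.1, 58.8]
((0.5244410037994385, -0.13320663571357727), (0.1938912272453308, 0.1629961133003235), 1.629586100578308)
```

View pics/w6.png

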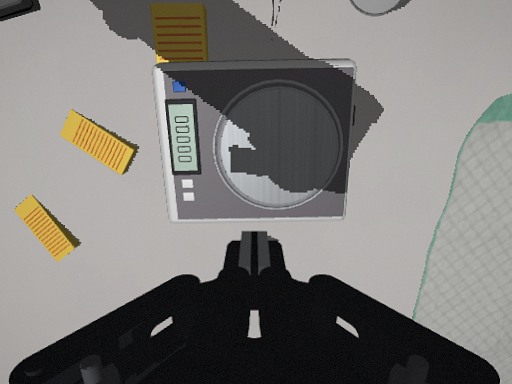

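The image shows the balance in its place at (258,140), the wedge under its corner at (180,32) and the hand clear. The unloaded tilt now agrees with the pressed reference.

```bash
python3 -c "
from station import bot
print(bot.hand_in())"
```

```text
the job is handed in; nothing more can be done
None
```

The job is handed in: the wedge is under the brass foot and the balance reads level to within about 0.2 mm. A final 33 N press on its far right corner found no rock, and the hand is clear, though I had to nudge the wedge sideways and do one trial press and re-push first.

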